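# Lift a coated chromatography plate off its drying tray with the plate lifter

### The job

The coated glass plate on the drying tray is ready to air. Slide the blade of the plate lifter under it, carry it level, coated side up, to the airing stand and lay it gently on the two rails, flat inside the lips; do not touch the plate with the gripper. Then draw the lifter out and lay it back flat on its blade on the worktop, clear of tray and stand, leaving the bottle, the petri dish and the objective can where they are.

Things in the scene. Friction and masses are not known exactly. Their poses are not given: they have to be found in the camera images.
- plate: chromatography plate: glass square 100 x 100 mm, white layer on top, 6 mm thick in all, about 130 g. Lower edge bevelled all round (flat underside 89 x 89 mm, bevel rises 3 mm over the last 5.5 mm), so that a thin blade runs in under it. Origin: centre of the underside; z up, x and y along its sides. Lies loose on the tray, up to 20 mm from its rear rim
- tray: drying tray of dark grey sheet metal, fixed, 150 mm deep (x) by 140 mm wide (y), floor 12 mm above the worktop; rims rise 9.5 mm above the floor at the rear (inner face x = +72 mm) and sides (inner faces y = +-67 mm); no rim at the front (-x). Origin: on the worktop under its centre; x points to the rear rim
- tray_floor (a point): centre of the tray's floor surface, same axes as the tray
- stand: airing stand, fixed: two grey rails along x on short legs, 122 mm long, tops 48 mm above the worktop, at y = 42 to 55 mm on each side; the 84 mm gap between is open at front (-x), rear and above, free down to 11 mm. Flared lips 9 mm high round the rails bound a seat 105 mm square, 115 mm at the lips' top. Origin: on the worktop under its centre; x along the rails, front to rear
- stand_rest (a point): centre of the stand's seat, level with the rail tops, axes of the stand; the seated plate's origin is here
- lifter: plate lifter, a cranked spatula, 150 g: steel blade 85 (x) x 60 x 2 mm, thinned to 0.6 mm over the last 12 mm; a 22 mm wide neck at its heel rises to a level black handle 96 x 18 (y) x 22 (z) mm, centre line 47 mm above the blade's underside. Origin: underside of the blade's centre; x to the tip (tip +42.5, heel -42.5, handle -60 to -156 mm); z up. Lies on its blade on the worktop
- lifter_tip (a point): middle of the blade's tip edge, at the underside
- lifter_grip (a point): a point to hold: centre of the handle's section, 20 mm behind the handle's front end (x = -80 mm, z = 47 mm in the lifter's frame), same axes as the lifter
- saline_bottle: bystander: pale bottle with a blue cap, 56 mm diameter, 118 mm high, standing; origin under its centre
- petri_large: bystander: clear petri dish, 68 mm diameter, 13 mm high; origin under its centre
- objective_can: bystander: pale canister with a black screw lid, 41 mm diameter, 53 mm high, standing; origin under its centre

How it is judged:
By the outcome, as a careful person would: the job done as asked, in the order asked, and still so for the second after the job is handed in, with the robot touching nothing.
It also fails if it takes over 67 s, if anything falls off the work surface, if the arm or the gripper's body presses on something with over 40 N, if the wrist force passes 120 N, or if a joint passes its speed limit or range.

### The arm

A 6-joint arm with a two-finger parallel gripper is mounted at the origin on a cart in front of the work surface, level with it; the furniture and walls round the work are solid. World frame = base frame: x ahead of the robot, y to its left, z up, the work surface at z = 0. Lengths are in mm, angles in rad, forces in N, time in s.
With the tool pointing down it reaches from about 400 to 925 mm from the base axis. Payload 12.5 kg.
Tool frame: the origin (TCP) lies between the finger pads; the fingertips stand env.tip_extent ahead of it and the grasp point (between the pads) lies 11 mm behind it (env.tip_extent is the distance from the TCP to the fingertips, in mm); z points along the fingers, y is the line along which they close (so a half turn about z gives the same grasp; the last joint's range is limited). The gripper opens to 95 mm and grips with 3 to 60 N. Pads are 20 mm wide; open, the fingers measure 119 mm over their backs; the gripper's body (75 mm by 180 mm) begins 59 mm behind the grasp point.
Start: joints at [1.145, 0.491, 1.559, -0, 1.092, -0.106], TCP at [196.469, 593.335, 222.661] pointing down, gripper open.
Joint ranges: [-3.1, 3.1], [-0.84, 2.19], [0.05, 2.79], [-1.13, 4.28], [0.06, 2.93], [-2.69, 2.69]. Speed limits (rad/s): [2.22, 2.22, 2.79, 3.14, 3.14, 3.14].

### API

Orientations are given as [roll, pitch, yaw] about the fixed x, y, z axes, in that order (R = Rz(yaw) Ry(pitch) Rx(roll)).
In Python, from cell import env gives the robot as it stands.
- The arm moves only by the tool carry_out, never from a script. Its argument "motion" is a list of rows, each a list of 5 numbers: the shift along the tool's x, y, z in mm, then the turn about the tool's z in degrees, then the closure, from 0 (fully open) to 1 (shut). A call has 1 to 12 rows; each row shifts and turns the commanded pose from where the row before left it, along the tool's axes as they then stand; what a row does not reach is not made up. A row lasts 1/10 s, in which the tool goes at most 50 mm and 8.59 degrees, less where a joint would pass 70% of its speed; a pose out of reach is approached as far as the arm can. A call with a gripper value outside its range is refused whole. The fingers move at their own pace and stop on an object; the grip force is fixed at half the most. Time passes only in rows, so rows that do not move let the fingers close. It gives the time, the measured TCP pose, the force, the opening and the grip force at its end, in the units of the state.
- env.state(): the state, without advancing time (a new reading comes with each control period).
- env.read_camera(name): name is "scene" or "top"; returns a dict with "color" (384x512x3 uint8, red, green, blue), "K" (3x3 intrinsics, pixels), "dist" ([k1, k2, p1, p2, k3] as OpenCV has them; the pictures are not rectified), "R" (3x3) and "t" (3): a world point X has camera coordinates R X + t. Camera axes: x right, y down, z forward; pixel columns grow to the right and rows downward; lengths in mm; the calibration is good to about 2 mm. A picture is of the moment at which its call begins. There is no depth.
- env.job_done(): hands the job in; it is judged then, once.
The state is a dict: "t": time; "joints": joint angles; "qvel": joint speeds; "tau": joint torques, N m; "eef_pos": TCP position; "tcp_rot": TCP orientation; "ft_force": force on the tool from outside, world axes, zero at the start; "moment": the same for the moment, N m; "opening": opening from 0.0 (shut) to 1.0 (fully open); "grip_force": force on a finger pad.
Only numpy, scipy, OpenCV 4.12 (cv2) and the standard library are available. Lean on these libraries where they do the work, as an engineer would, in place of code of your own. Each camera call takes 0.05 s, during which the arm holds its last target. There are 200 camera calls.

## Working session

There is one attempt and no reset: what is moved stays moved. The work goes in short steps, Python scripts to look and compute and a tool call to move; the robot and the scene stay as the last step left them, time stands still between calls to the robot, and variables do not carry over. Pictures are saved under pics/ and viewed, at most 10 in all, crops included, and the job is handed in when it is done.

Besides the shell and the picture viewer there is one more tool, called as name([rows], argument=value, ...), one row to a line, values as JSON. carry_out: Moves the arm, as the interface text tells. Its arguments: {"type":"object","properties":{"motion":{"type":"array"}},"required":["motion"]}

```bash
mkdir -p pics
python3 - <<'E'
from cell import env
import cv2
s=env.state();print(s,env.tip_extent)
for n in("scene","top"):
    c=env.read_camera(n);print(n,c["K"],c["dist"],c["R"],c["t"])
    cv2.imwrite(f"pics/{n}0.png",cv2.resize(c["color"][:,:,::-1],(800,600),interpolation=cv2.INTER_CUBIC)); cv2.imwrite(f"raw_{n}0.png",c["color"][:,:,::-1])
E
```

```text
{'t': 0.0, 'joints': array([ 1.14543947e+00,  4.91572616e-01,  1.55942244e+00, -4.50038441e-05,
        1.09168396e+00, -1.05618140e-01]), 'qvel': array([-0.0006548 , -0.0010587 , -0.00075443,  0.00044098, -0.00079977,
       -0.00168824]), 'tau': array([-1.88320497e-03, -6.12640715e+01, -2.58175153e+01,  6.91307872e-02,
        4.82061657e-02, -7.41707709e-05]), 'eef_pos': array([196.35765314, 593.12356704, 222.0629279 ]), 'tcp_rot': array([-3.14050814e+00, -7.48349099e-05,  2.82187467e+00]), 'ft_force': array([-0.3171882 , -0.37057526,  0.78446372]), 'moment': array([-0.02457468,  0.01758742, -0.03194476]), 'grip_force': 0.0, 'opening': 0.9992988559791779} 8.0
scene [[387.28760165   0.         254.89338417]
 [  0.         387.28760165 189.66610911]
 [  0.           0.           1.        ]] [-0.07052695  0.          0.          0.          0.        ] [[ 0.83903052 -0.54373175  0.01958485]
 [-0.22933083 -0.38606326 -0.89351135]
 [ 0.49339148  0.74519188 -0.44861331]] [-357.1537304   307.37467493  542.0422072 ]
top [[366.27914661   0.         245.26186274]
 [  0.         366.27914661 191.39516987]
 [  0.           0.           1.        ]] [-0.11447006  0.          0.          0.          0.        ] [[ 0.02779214 -0.99957849  0.00839266]
 [-0.99011469 -0.02868178 -0.1372962 ]
 [ 0.13747905 -0.00449394 -0.99049448]] [230.19329317 609.03830367 811.69768998]
```

View pics/top0.png

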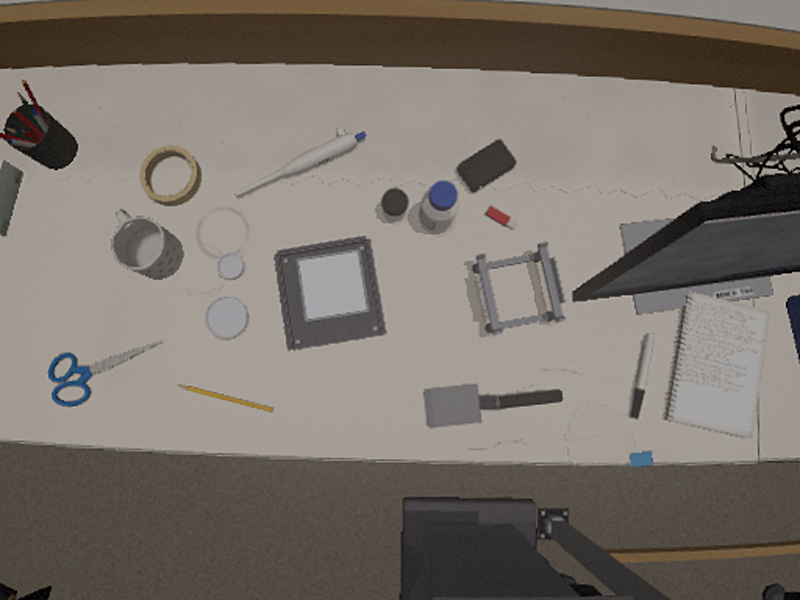

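View pics/scene0.png

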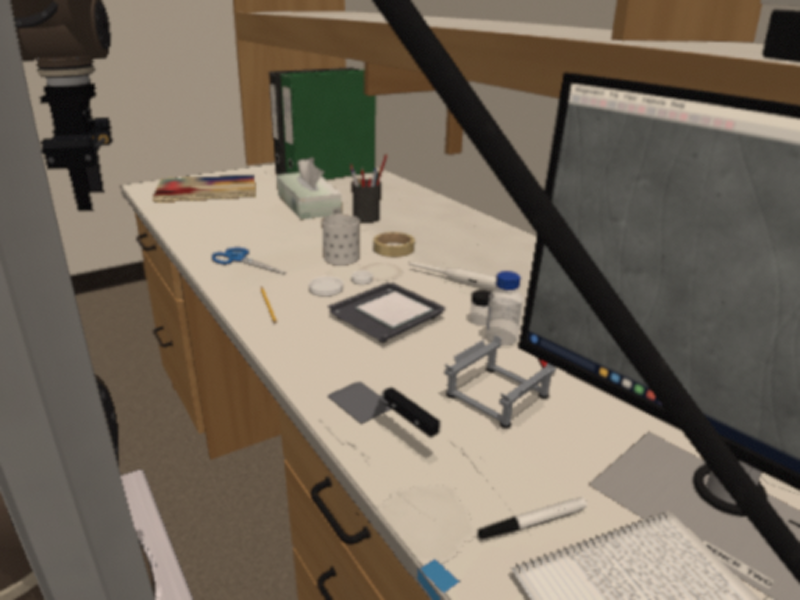

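The top view shows the tray at about (330,292) with the plate near its rear (upper) rim, the stand at about (517,288) with its rails running up the image, and the lifter with its blade at (453,405) and its handle pointing right to (562,396). I'll enlarge this area.

Run:
```python
import cv2
i=cv2.imread("raw_top0.png")
cv2.imwrite("pics/c1.png",cv2.resize(i[140:280,170:370],(800,560),interpolation=cv2.INTER_CUBIC))
i=cv2.imread("raw_scene0.png")
cv2.imwrite("pics/c2.png",cv2.resize(i[170:290,200:360],(800,600),interpolation=cv2.INTER_CUBIC))
```

```text
(no output)
```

View pics/c1.png

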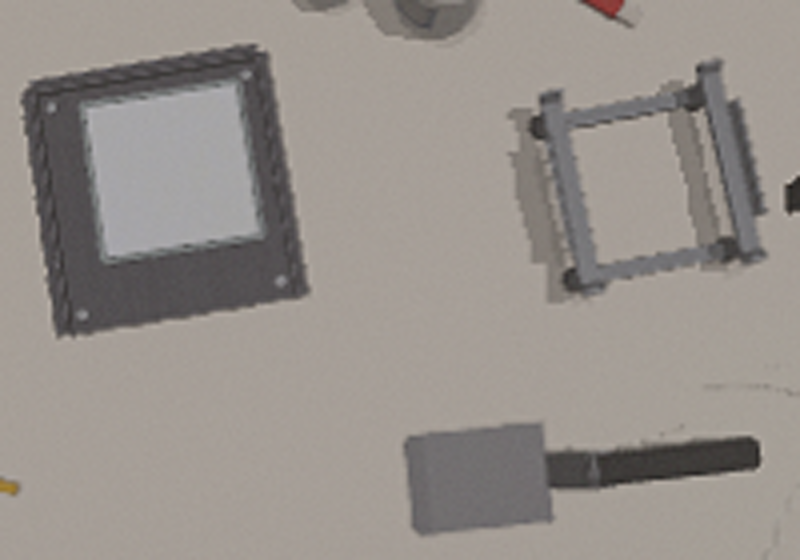

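View pics/c2.png

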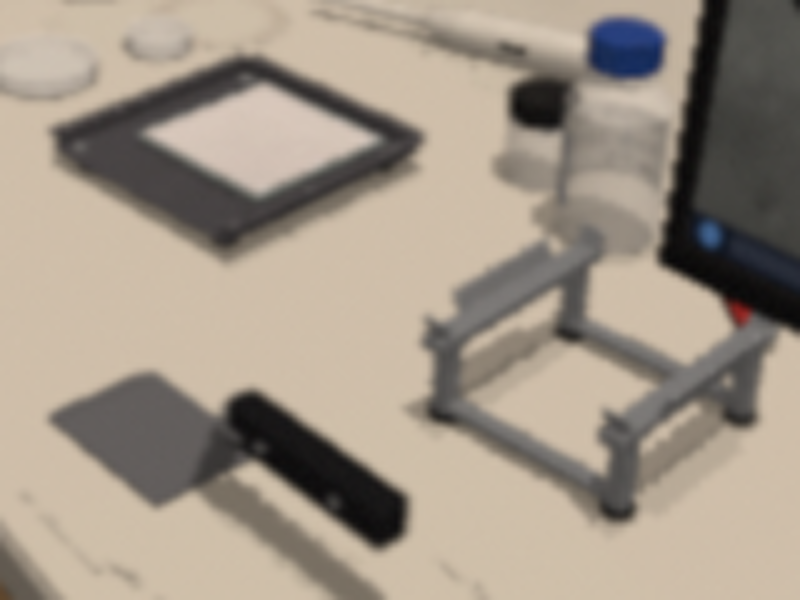

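The crops give clear corners. In c1 (4x) the plate is at (83,104)–(265,235), the blade at (405,438)–(552,520), the handle ends at (760,452) and the rails end at (552,92)/(752,258). In c2 (5x) the same corners and the stand feet are visible, so I'll fit poses from both views.

```bash
cat > h.py <<'E'
import numpy as np, cv2
from scipy.optimize import least_squares
from cell import env
C={n:env.read_camera(n) for n in("scene","top")}
def proj(n,X):
    c=C[n];return cv2.projectPoints(np.array(X,float).reshape(-1,1,3),cv2.Rodrigues(c["R"])[0],c["t"],c["K"],np.array(c["dist"]))[0][:,0]
O={"top":(170,140,4),"scene":(200,170,5)}
def fit(name,obs,x0):
    # obs: (cam,(u,v) crop,(lx,ly,z))
    def res(p):
        c,s=np.cos(p[2]),np.sin(p[2]);r=[]
        for cam,uv,l in obs:
            l=l(p) if callable(l) else l
            X=[p[0]+c*l[0]-s*l[1],p[1]+s*l[0]+c*l[1],l[2]]
            o=O[cam];r.append(proj(cam,[X])[0]-[o[0]+(uv[0]+.5)/o[2]-.5,o[1]+(uv[1]+.5)/o[2]-.5])
        return np.array(r)
    f=least_squares(lambda p:res(p).ravel(),x0,x_scale=[100,100,1]+[10]*(len(x0)-3),loss='soft_l1')
    print(name,np.round(f.x,3));return f.x,np.round(res(f.x),2)
E
cat > f.py <<'E'
from h import *
T,S="top","scene"
def run(cams,verbose=0):
    F=lambda n,o,x:fit(n+str(cams),[q for q in o if q[0] in cams],x)
    q=50;z=18
    A=[F("plate",[(T,(82,104),(q,q,z)),(T,(241,83),(q,-q,z)),(T,(266,236),(-q,-q,z)),(T,(105,261),(-q,q,z)),
     (S,(142,131),(-q,q,z)),(S,(262,80),(q,q,z)),(S,(385,140),(q,-q,z)),(S,(262,197),(-q,-q,z))],[600,100,0.1]),
    F("tray",[(T,(51,107),lambda p:(p[3],p[4],12)),(T,(246,75),lambda p:(p[3],-p[4],12)),(T,(281,282),lambda p:(-p[3],-p[4],12)),(T,(82,315),lambda p:(-p[3],p[4],12)),
     (S,(82,147),lambda p:(-p[3],p[4],12)),(S,(248,77),lambda p:(p[3],p[4],12))],[600,100,0.1,65,60]),
    F("lifter",[(T,(405,438),(42.5,-30,1)),(T,(414,534),(42.5,30,1)),(T,(541,423),(-42.5,-30,2)),(T,(552,520),(-42.5,30,2)),
     (T,(760,452),(-156,0,56)),
     (S,(150,372),(42.5,-30,1)),(S,(50,415),(42.5,30,1)),(S,(157,507),(-42.5,30,1))],[450,0,1.6]),
    F("stand",[(T,(553,95),lambda p:(61,48.5,50)),(T,(590,288),lambda p:(-61,48.5,50)),(T,(709,66),lambda p:(61,-48.5,50)),(T,(751,256),lambda p:(-61,-48.5,50)),
     (S,(442,412),lambda p:(-p[3],p[4],2)),(S,(618,510),lambda p:(-p[3],-p[4],2)),(S,(742,416),lambda p:(p[3],-p[4],2)),(S,(572,331),lambda p:(p[3],p[4],2))],[600,-100,0.1,55,48.5])]
    if verbose:
        for a in A:print(a[1].tolist())
run((T,S),1);run((T,))
E
python3 f.py
```

```text
plate('top', 'scene') [6.26767e+02 3.26005e+02 1.96000e-01]
tray('top', 'scene') [6.12591e+02 3.30547e+02 1.92000e-01 6.41600e+01 6.01470e+01]
lifter('top', 'scene') [448.239 137.626   1.693]
stand('top', 'scene') [6.27326e+02 4.49560e+01 2.05000e-01 4.83020e+01 4.92890e+01]
[[-0.95, -0.65], [0.05, -2.16], [0.56, 0.0], [-0.59, 0.68], [-1.21, 0.99], [0.48, 0.69], [0.58, 0.41], [-0.59, 0.88]]
[[0.15, -0.27], [0.1, -0.17], [-0.15, -0.17], [-0.09, -0.29], [-0.61, 0.51], [-0.37, 1.08]]
[[-0.59, -1.2], [-0.32, -0.0], [0.53, -0.94], [0.51, -0.1], [0.35, 0.01], [-0.22, -0.38], [-1.46, 0.35], [-0.43, 0.61]]
[[-0.89, -2.42], [0.34, 0.48], [-0.14, -1.97], [0.45, 1.05], [0.0, -0.02], [-0.36, 0.18], [0.01, 0.49], [-0.1, 0.17]]
plate('top',) [6.25804e+02 3.25407e+02 1.87000e-01]
tray('top',) [6.12045e+02 3.30528e+02 1.96000e-01 6.42020e+01 6.02280e+01]
lifter('top',) [446.936 137.858   1.7  ]
stand('top',) [6.25805e+02 4.48760e+01 1.97000e-01 5.50000e+01 4.85000e+01]
```

The two views agree to about 1 mm:

| Item | Centre (x, y) | Yaw (rad) |
|---|---|---|
| Plate | (626, 326) | 0.19 |
| Tray | (612, 330.5) | 0.19 |
| Lifter | (447.5, 137.7) | 1.696 |
| Stand | (626, 45) | 0.20 |

The sizes are consistent with those given. First I'll turn the tool to the lifter's yaw and move toward the handle.

carry_out([
  [0,0,0,8.06,0.3],
  [0,0,0,8.06,0.3],
  [0,0,0,8.06,0.3],
  [0,0,0,8.06,0.3],
  [0,0,0,8.06,0.3],
  [0,0,0,8.06,0.3],
  [0,0,0,8.06,0.3],
  [0,0,0,8.06,0.3],
  [-40,13.7,0,0,0.3],
  [-40,13.7,0,0,0.3],
  [-40,13.7,0,0,0.3],
  [-40,13.7,0,0,0.3],
])

```text
t: 1.4
eef_pos: [271.2, 439.9, 222.5]
tcp_rot: [-3.142, 0.0, 1.697]
ft_force: [0.9, -0.2, -0.3]
opening: 0.701
grip_force: 0.0
```

carry_out([
  [-40,13.7,5,0,0.3],
  [-40,13.7,10,0,0.3],
  [-40,13.7,10,0,0.3],
  [-40,13.7,10,0,0.3],
  [-40,13.7,10,0,0.3],
  [-40,13.7,10,0,0.3],
  [-40,13.7,10,0,0.3],
  [-40,13.7,5,0,0.3],
  [-40,13.7,0,0,0.3],
  [-38.4,14.1,0,0,0.3],
  [0,0,0,0,0.3],
  [0,0,0,0,0.3],
])

```text
t: 2.6
eef_pos: [457.1, 62.9, 152.4]
tcp_rot: [-3.141, -0.0, 1.694]
ft_force: [0.0, -0.6, 0.6]
opening: 0.699
grip_force: 0.0
```

carry_out([
  [0,0,20,0,0.3],
  [0,0,25,0,0.3],
  [0,0,25,0,0.3],
  [0,0,20,0,0.3],
  [0,0,15,0,0.3],
  [0,0,11.4,0,0.3],
  [0,0,0,0,0.3],
  [0,0,0,0,0.6],
  [0,0,0,0,0.7],
  [0,0,0,0,0.75],
  [0,0,0,0,0.8],
  [0,0,0,0,0.85],
])

```text
t: 3.8
eef_pos: [457.2, 63.4, 36.5]
tcp_rot: [3.141, -0.0, 1.696]
ft_force: [-0.2, -0.1, 0.1]
opening: 0.336
grip_force: 0.0
```

carry_out([
  [0,0,0,0,1],
  [0,0,0,0,1],
  [0,0,0,0,1],
  [0,0,0,0,1],
  [0,0,0,0,1],
])

```text
t: 4.3
eef_pos: [457.2, 63.4, 36.3]
tcp_rot: [3.141, -0.0, 1.696]
ft_force: [0.2, -1.6, 2.6]
opening: 0.21
grip_force: 30.0
```

Run:
```python
from h import *
s=env.state();print(s["eef_pos"],s["tcp_rot"],s["ft_force"],s["moment"],s["opening"],s["grip_force"])
i=C["top"]["color"][:,:,::-1];j=C["scene"]["color"][:,:,::-1]
a=cv2.resize(i[215:295,250:370],(600,400),interpolation=cv2.INTER_CUBIC)
b=cv2.resize(j[220:300,190:310],(600,400)[:2],interpolation=cv2.INTER_CUBIC)
cv2.imwrite("pics/g1.png",cv2.resize(np.vstack([a,b]),(450,600)))
```

```text
[457.23427667  63.39350032  36.27559619] [ 3.14128236e+00 -3.45036622e-07  1.69644146e+00] [ 0.8436525  -1.56659937  2.43659663] [-0.32749096 -0.06659336 -0.00614033] 0.20771614192142915 30.006303191184998
```

View pics/g1.png

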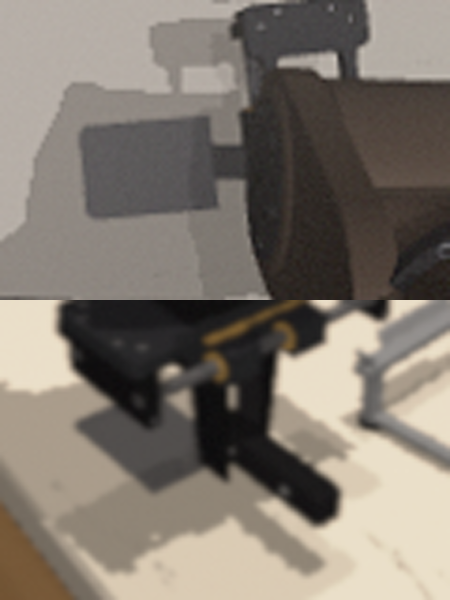

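The handle is gripped at about 20 mm opening. The blade still lies flat, with its tip corners at (80,128) and (90,217) in the upper half. I'll refit where the blade sits relative to the tool.

Run:
```python
from h import *
O["top"]=(250,215,3.75)
T="top"
p,r=fit("lifter",[(T,(80,128),(42.5,-30,1)),(T,(90,217),(42.5,30,1)),(T,(210,116),(-42.5,-30,2)),(T,(217,207),(-42.5,30,2))],[447,137,1.69]);print(r.tolist())
d=p[:2]-env.state()["eef_pos"][:2];y=1.6964
print("blade centre in tool x, lateral", d@[np.cos(y),np.sin(y)], d@[-np.sin(y),np.cos(y)])
```

```text
lifter [447.241 136.917   1.681]
[[-0.27, -0.65], [-0.71, 0.85], [0.23, -0.51], [0.8, 0.35]]
blade centre in tool x, lateral 74.18710437441004 0.6929750050036693
```

carry_out([
  [0,0,-4,0,1],
  [0,0,-8,0,1],
  [0,0,-12,0,1],
  [0,0,-16,0,1],
  [0,0,-20,0,1],
  [0,0,-20,0,1],
  [0,0,-20,0,1],
  [0,0,-10,0,1],
  [0,0,-4,0,1],
  [0,0,0,0,1],
  [0,0,0,0,1],
])

```text
t: 5.6
eef_pos: [456.8, 63.4, 149.6]
tcp_rot: [-3.141, -0.0, 1.696]
ft_force: [-0.8, -0.3, -2.8]
opening: 0.214
grip_force: 30.0
```

carry_out([
  [0,0,0,5,1],
  [0,0,0,7.8,1],
  [0,0,0,8,1],
  [0,0,0,8.2,1],
  [0,0,0,8.2,1],
  [0,0,0,8.2,1],
  [0,0,0,8.2,1],
  [0,0,0,8.2,1],
  [0,0,0,8.2,1],
  [0,0,0,8.2,1],
  [0,0,0,5,1],
  [0,0,0,3,1],
])

```text
t: 6.8
eef_pos: [456.7, 63.4, 149.3]
tcp_rot: [-3.141, 0.002, 0.188]
ft_force: [0.6, -0.5, -0.8]
opening: 0.214
grip_force: 30.0
```

carry_out([
  [0,-10,0,0,1],
  [0,-20,0,0,1],
  [0,-25,0,0,1],
  [0.9,-30,5,0,1],
  [0.5,-30,10,0,1],
  [0.5,-30,15,0,1],
  [0.5,-30,15,0,1],
  [0.5,-25,10,0,1],
  [0,-15,5,0,1],
  [0,-9.9,0,0,1],
  [0,0,0,0,1],
  [0,0,0,0,1],
])

```text
t: 8.0
eef_pos: [417.2, 284.4, 90.6]
tcp_rot: [-3.141, -0.0, 0.192]
ft_force: [0.1, -0.5, -1.0]
opening: 0.208
grip_force: 30.0
```

Run:
```python
from h import *
s=env.state();print(s["eef_pos"],s["tcp_rot"],s["ft_force"],s["moment"],s["joints"])
i=C["top"]["color"][:,:,::-1];j=C["scene"]["color"][:,:,::-1]
cv2.imwrite("pics/p1.png",np.hstack([cv2.resize(i[140:290,165:265],(400,600),interpolation=cv2.INTER_CUBIC),cv2.resize(j[150:270,150:230],(400,600),interpolation=cv2.INTER_CUBIC)]))
```

```text
[417.38838188 284.07637929  90.68205986] [-3.14139753e+00 -6.27639833e-04  1.91177233e-01] [ 0.05809545  0.2595236  -1.08421974] [-0.02171581  0.22310372 -0.07093435] [4.66683539e-01 5.11189891e-01 1.98350404e+00 2.82790677e-05
 6.46241671e-01 1.84628000e+00]
```

View pics/p1.png

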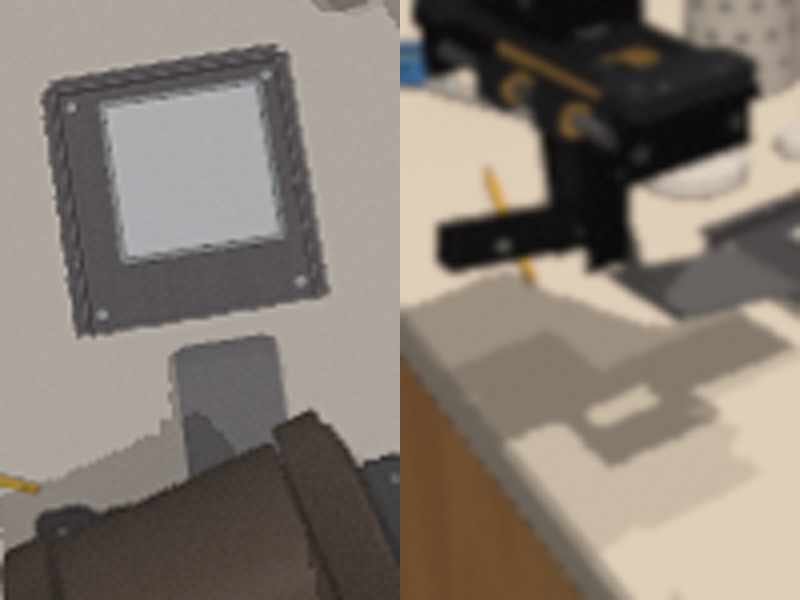

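The blade is aligned in front of the tray, with tip corners at (171,352) and (275,336), and the plate front edge is at (122,262)–(282,237). I'll check the alignment with parallax included.

Run:
```python
from h import *
O["top"]=(165,140,4)
T="top"
def P(u,v,z):
    c=C[T];o=O[T];q=cv2.undistortPoints(np.array([[[o[0]+(u+.5)/4-.5,o[1]+(v+.5)/4-.5]]]),c["K"],np.array(c["dist"]))[0,0]
    d=c["R"].T@np.r_[q,1];o=-c["R"].T@c["t"];return (o+d*(z-o[2])/d[2])[:2]
y=.192;U=np.array([[np.cos(y),np.sin(y)],[-np.sin(y),np.cos(y)]])
e=env.state()["eef_pos"][:2]
for n,u,v,z in[("tipL",171,352,54),("tipR",275,336,54),("fl",120,265,16),("fr",284,239,16),("rl",101,105,18),("rr",263,82,18),("trayfl",80,337,21),("trayfr",328,295,21),("traysL",103,315,12),("traysR",301,282,12)]:
    print(n,np.round(U@(P(u,v,z)-e),1))
```

```text
tipL [104.9  27.3]
tipR [104.3 -32.3]
fl [163.   52.9]
fr [162.6 -46.2]
rl [260.8  50. ]
rr [258.9 -49. ]
trayfl [124.   81.9]
trayfr [124.9 -66.6]
traysL [135.5  67.8]
traysR [135.9 -52.1]
```

Run:
```python
from h import *
O["top"]=(165,140,4);O["scene"]=(150,150,5)
s=env.state();e=s["eef_pos"];y=.192
u=np.array([np.cos(y),np.sin(y),0]);v=np.array([-u[1],u[0],0]);w=np.array([0,0,1.])
def W(L,th): # lifter pts -> world, pitch-down th about grasp point at lifter(-74.5,0,47)
    a,b=L[0]+74.5,L[2]-47
    return e+w*11+u*(a*np.cos(th)+b*np.sin(th))+w*(-a*np.sin(th)+b*np.cos(th))+v*L[1]
for th in(0,.05,.1,.15,.2,.25,.3):
    o=[]
    for cam,L in(("top",(42.5,30,1)),("top",(42.5,-30,1)),("scene",(-156,0,58)),("scene",(-156,0,36)),("scene",(-60,0,58)),("scene",(-42.5,-30,1)),("scene",(42.5,-30,1))):
        p=proj(cam,[W(L,th)])[0];q=O[cam];o.append([round((p[k]-q[k]+.5)*q[2]-.5) for k in(0,1)])
    print(th,o)
j=C["scene"]["color"][:,:,::-1]
cv2.imwrite("pics/p2.png",cv2.resize(j[180:240,150:250],(800,480),interpolation=cv2.INTER_CUBIC))
```

```text
0 [[162, 332], [267, 315], [37, 258], [41, 301], [213, 194], [285, 309], [418, 254]]
0.05 [[164, 336], [268, 319], [37, 250], [40, 294], [214, 195], [282, 314], [414, 266]]
0.1 [[166, 342], [269, 325], [38, 241], [38, 286], [215, 196], [278, 318], [410, 277]]
0.15 [[168, 347], [270, 330], [39, 232], [37, 278], [216, 198], [274, 322], [406, 288]]
0.2 [[169, 353], [271, 337], [41, 224], [37, 270], [217, 199], [270, 326], [401, 299]]
0.25 [[171, 360], [273, 343], [43, 215], [37, 261], [217, 200], [265, 330], [396, 311]]
0.3 [[173, 366], [274, 350], [45, 206], [37, 253], [218, 202], [261, 333], [391, 322]]
```

View pics/p2.png

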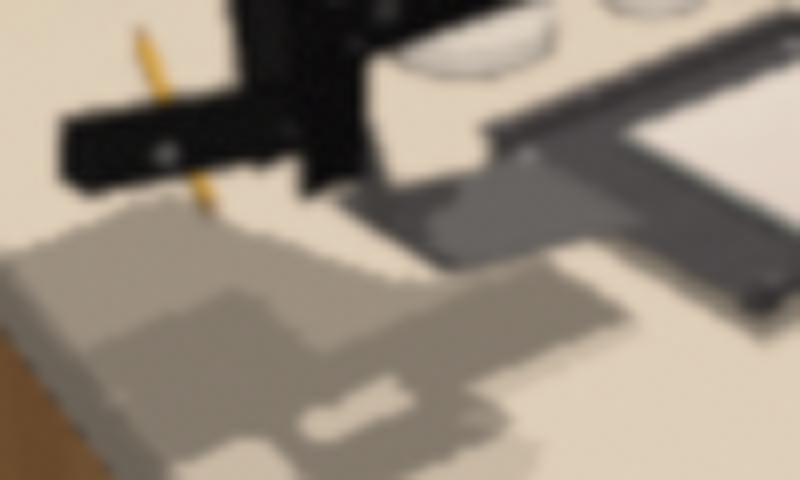

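The picture shows the handle tail raised to (65,118) and the blade tip dropped. The lifter has pitched about 0.2 rad tip-down in the grip. I'll check whether it is still creeping.

```bash
cat > tilt.py <<'E'
import numpy as np
from cell import env
def edge(p): # subpixel first bright->dark or biggest gradient
    g=np.abs(np.diff(p.astype(float)));k=g.argmax();w=g[max(k-1,0):k+2];return k+((np.arange(len(w))-min(k,1))*w).sum()/w.sum()
def m():
    a=env.read_camera("scene")["color"].mean(2);b=env.read_camera("top")["color"].mean(2)
    return round(np.mean([edge(a[187:200,c]) for c in(160,161,162)])+187,2),round(np.mean([edge(b[218:234,c]) for c in(214,216,218,220,222)])+218,2)
if __name__=="__main__":
    for k in range(8):print(env.state()["t"],m(),np.round(env.state()["moment"],3))
E
python3 tilt.py
```

```text
8.3 (np.float64(193.02), np.float64(220.79)) [-0.035  0.268  0.005]
8.4 (np.float64(193.02), np.float64(220.8)) [-0.062  0.259 -0.002]
8.5 (np.float64(193.02), np.float64(220.78)) [-0.052  0.191  0.019]
8.6 (np.float64(193.02), np.float64(220.79)) [-0.074  0.238  0.001]
8.7 (np.float64(193.01), np.float64(220.78)) [-0.05   0.259  0.041]
8.8 (np.float64(193.02), np.float64(220.78)) [-0.036  0.24   0.012]
8.9 (np.float64(193.02), np.float64(220.78)) [-0.16   0.255 -0.01 ]
9.0 (np.float64(193.02), np.float64(221.96)) [-0.048  0.221 -0.015]
```

carry_out([
  [0,0,0,0,1],
  [0,0,0,0,1],
  [0,0,0,0,1],
  [0,0,0,0,1],
  [0,0,0,0,1],
  [0,0,0,0,1],
  [0,0,0,0,1],
  [0,0,0,0,1],
  [0,0,0,0,1],
  [0,0,0,0,1],
  [0,0,0,0,1],
  [0,0,0,0,1],
])

```text
t: 10.3
eef_pos: [417.1, 284.8, 90.3]
tcp_rot: [-3.142, -0.0, 0.192]
ft_force: [-0.2, 0.4, -1.3]
opening: 0.211
grip_force: 30.0
```

```bash
python3 tilt.py|tail -3
```

```text
10.8 (np.float64(193.02), np.float64(220.77)) [ 0.007  0.264 -0.02 ]
10.9 (np.float64(193.02), np.float64(220.79)) [-0.051  0.278  0.052]
11.0 (np.float64(193.02), np.float64(220.76)) [-0.073  0.209  0.019]
```

It is stable and not creeping. I'll advance over the bare tray front and press the tip down on the floor until the blade is level. Then I'll see whether it holds.

carry_out([
  [6,0,4,0,1],
  [7,0,5,0,1],
  [7,0,5,0,1],
  [5,0,4,0,1],
  [0,0,3.2,0,1],
  [0,0,3,0,1],
  [0,0,3,0,1],
  [0,0,3,0,1],
  [0,0,3,0,1],
  [0,0,3,0,1],
  [0,0,3,0,1],
  [0,0,2.5,0,1],
])

```text
t: 12.3
eef_pos: [441.6, 289.5, 48.3]
tcp_rot: [-3.142, -0.0, 0.192]
ft_force: [-0.2, 0.1, 0.3]
opening: 0.217
grip_force: 30.0
```

carry_out([
  [0,0,0.4,0,1],
  [0,0,0,0,1],
  [0,0,0,0,1],
])

```text
t: 12.6
eef_pos: [441.7, 289.5, 48.2]
tcp_rot: [-3.141, -0.0, 0.192]
ft_force: [-0.4, 0.7, -1.3]
opening: 0.207
grip_force: 30.0
```

```bash
cat > look.py <<'E'
import sys
from h import *
s=env.state();print(s["t"],s["eef_pos"],s["tcp_rot"],s["ft_force"],s["moment"])
i=C["top"]["color"][:,:,::-1];j=C["scene"]["color"][:,:,::-1]
cv2.imwrite(f"raw_top_{sys.argv[1]}.png",i);cv2.imwrite(f"raw_scene_{sys.argv[1]}.png",j)
a,b,c,d=map(int,sys.argv[2:6]) # top u0 v0, scene u0 v0
cv2.imwrite(f"pics/{sys.argv[1]}.png",np.hstack([cv2.resize(i[b:b+150,a:a+100],(400,600),interpolation=cv2.INTER_CUBIC),cv2.resize(j[d:d+120,c:c+80],(400,600),interpolation=cv2.INTER_CUBIC)]))
E
python3 look.py q1 165 140 160 150
```

```text
12.7 [441.69921337 289.55243269  48.25748782] [-3.14143299e+00 -3.07636669e-04  1.91860158e-01] [-1.01705044  0.09101539 -0.61565981] [-0.02558239  0.22309296  0.01617079]
```

View pics/q1.png

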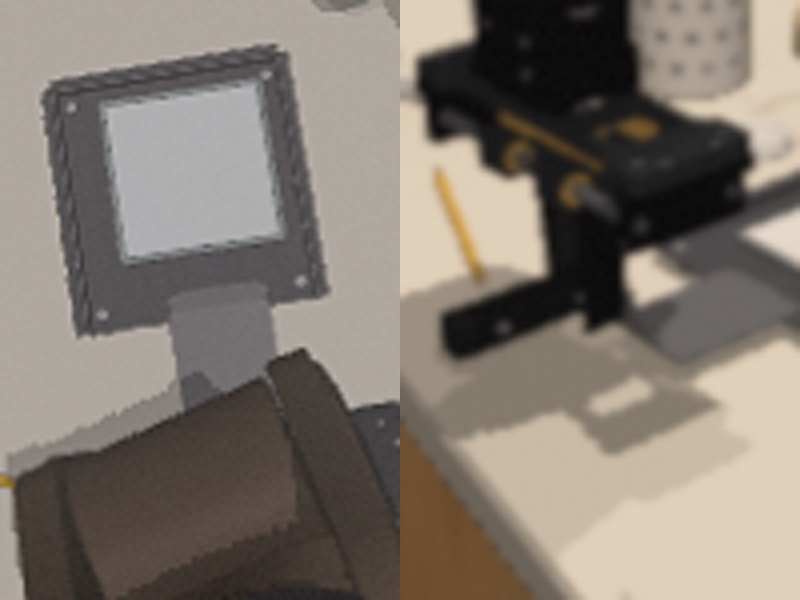

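The blade now lies on the tray floor, with its tip edge at about (170–270, 290) well ahead of the plate's front edge, and it looks level. I'll write a numeric tilt estimator, then test-lift slowly.

```bash
cat > th.py <<'E'
import sys
from h import *
s=env.state();e=s["eef_pos"];y=s["tcp_rot"][2]
u=np.array([np.cos(y),np.sin(y),0]);v=np.array([-u[1],u[0],0]);w=np.array([0,0,1.])
def W(L,th):
    a,b=L[0]+74.5,L[2]-47
    return e+w*11+u*(a*np.cos(th)+b*np.sin(th))+w*(-a*np.sin(th)+b*np.cos(th))+v*L[1]
g=cv2.resize(C["scene"]["color"].mean(2).astype(np.float32),None,fx=4,fy=4,interpolation=cv2.INTER_CUBIC)
def samp(P): P=(P+.5)*4-.5;return cv2.remap(g,P[:,:1].astype(np.float32),P[:,1:].astype(np.float32),1)[:,0]
ts=np.arange(-.15,.45,.01);sc=[]
for t in ts:
    xs=np.linspace(-150,-112,15)
    lo=samp(proj("scene",[W((x,-9,34),t) for x in xs]))-samp(proj("scene",[W((x,-9,39),t) for x in xs]))
    hi=samp(proj("scene",[W((x,9,60),t) for x in xs]))-samp(proj("scene",[W((x,9,55),t) for x in xs]))
    sc.append((lo+hi).mean())
k=int(np.argmax(sc));print("t",s["t"],"z",round(e[2],1),"tilt",round(ts[k],3),"score",round(sc[k]),"F",np.round(s["ft_force"],1),"M",np.round(s["moment"],2),"y",round(y,3),np.round(e,1))
E
python3 th.py
```

```text
t 12.8 z 48.2 tilt 0.01 score 112 F [-0.1  0.1 -0.9] M [-0.09  0.23  0.02] y 0.192 [441.7 289.5  48.2]
```

carry_out([
  [0,0,-0.5,0,1],
  [0,0,-1,0,1],
  [0,0,-1.5,0,1],
  [0,0,-2,0,1],
  [0,0,-2,0,1],
  [0,0,-2,0,1],
  [0,0,-2,0,1],
  [0,0,-2,0,1],
  [0,0,-1,0,1],
  [0,0,-1,0,1],
  [0,0,0,0,1],
  [0,0,0,0,1],
])

```text
t: 14.0
eef_pos: [441.5, 289.5, 63.1]
tcp_rot: [-3.142, 0.0, 0.192]
ft_force: [0.1, 1.2, -1.7]
opening: 0.21
grip_force: 30.0
```

```bash
python3 th.py
```

```text
t 14.1 z 63.1 tilt 0.15 score 153 F [ 0.5  0.1 -1.2] M [-0.03  0.28  0.02] y 0.192 [441.6 289.5  63.1]
```

The blade drops almost freely, so the lifter is pivoting in the grip. The opening of 20 mm against an 18 mm handle suggests the pads are pinching the handle's rivets, seen at c2 (260,447) and (333,500). I'll locate them along the handle.

Run:
```python
from h import *
i=cv2.imread("raw_scene0.png")
p=[447.5,137.3,1.693];c,s=np.cos(p[2]),np.sin(p[2])
for name,side in(("y-9",-9),("y+9",9)):
  for x in range(-156,-55,8):
    q=proj("scene",[[p[0]+c*x-s*side,p[1]+s*x+c*side,47]])[0]
    print(name,x,np.round([(q[0]-200+.5)*5-.5,(q[1]-170+.5)*5-.5]))
g=i[250:276,246:272].max(2).astype(int)  # rivet area
print(g)
```

```text
y-9 -156 [410. 523.]
y-9 -148 [396. 512.]
y-9 -140 [382. 502.]
y-9 -132 [369. 492.]
y-9 -124 [355. 482.]
y-9 -116 [341. 473.]
y-9 -108 [328. 463.]
y-9 -100 [315. 453.]
y-9 -92 [302. 444.]
y-9 -84 [290. 435.]
y-9 -76 [277. 426.]
y-9 -68 [265. 417.]
y-9 -60 [253. 408.]
y+9 -156 [376. 542.]
y+9 -148 [362. 531.]
y+9 -140 [348. 521.]
y+9 -132 [334. 510.]
y+9 -124 [321. 500.]
y+9 -116 [307. 490.]
y+9 -108 [294. 480.]
y+9 -100 [281. 470.]
y+9 -92 [268. 461.]
y+9 -84 [256. 451.]
y+9 -76 [243. 442.]
y+9 -68 [231. 433.]
y+9 -60 [219. 424.]
[[ 69  36  28  27  24  26  39  68 107 147 177 198 205 206 207 207 207 207
  207 207 206 207 207 207 207 207]
 [ 42  24  24  24  24  24  25  32  50  84 126 167 191 202 206 206 206 206
  206 207 207 206 207 207 207 207]
 [ 35  21  22  22  25  24  24  25  27  39  67 107 147 180 200 205 207 207
  206 206 206 207 207 206 207 206]
 [ 32  17  18  22  24  23  23  24  24  25  31  51  89 139 177 198 205 206
  206 206 206 207 206 206 206 207]
 [ 31  17  16  16  21  20  23  24  24  24  25  25  43  80 125 167 191 202
  206 207 206 207 207 207 207 207]
 [ 44  25  18  15  
[... 1570 characters left out ...]
02  58  30
   23  38  47  40  24  17  21  20]
 [120 120 121 121 121 128 149 162 179 197 205 206 206 204 190 159 116  74
   43  46  61  53  31  17  17  19]
 [121 121 121 121 120 122 127 132 148 175 195 204 206 207 204 194 171 135
   92  59  58  49  29  19  14  16]
 [132 124 120 120 121 121 121 121 127 146 174 194 203 205 206 205 199 186
  151 104  66  39  23  17  16  16]
 [156 136 125 122 121 120 120 121 123 132 150 173 188 198 204 206 206 204
  191 160 118  75  41  22  16  14]
 [177 159 143 132 124 121 120 120 122 125 134 144 154 174 194 203 206 206
  205 195 172 136  93  52  26  19]
 [190 183 173 157 136 123 120 120 120 121 123 126 133 150 174 193 202 205
  206 206 201 186 152 105  63  32]]
```

The rivets are at x ≈ -84 and -132, and my pads (-65 to -85) caught the front one, making a hinge. I'll back out, set the lifter down flat in front of the tray and regrip between the rivets at x ≈ -102.

carry_out([
  [-5,0,0,0,1],
  [-10,0,0,0,1],
  [-12,0,0,0,1],
  [-12,0,0,0,1],
  [-6,0,2,0,1],
  [0,0,4,0,1],
  [0,0,5,0,1],
  [0,0,5,0,1],
  [0,0,5,0,1],
  [0,0,3,0,1],
  [0,0,2,0,1],
  [0,0,1,0,1],
])

```text
t: 15.4
eef_pos: [397.1, 280.8, 36.0]
tcp_rot: [3.141, 0.001, 0.192]
ft_force: [-4.3, -1.7, 7.0]
opening: 0.212
grip_force: 30.0
```

carry_out([
  [0,0,0,0,1],
  [0,0,0,0,0.7],
  [0,0,0,0,0.5],
  [0,0,0,0,0.5],
  [0,0,0,0,0.5],
  [-10,0,0,0,0.5],
  [-12,0,0,0,0.5],
  [-5.5,0,0,0,0.5],
  [0,0,0,0,0.6],
  [0,0,0,0,0.7],
  [0,0,0,0,1],
  [0,0,0,0,1],
])

```text
t: 16.6
eef_pos: [370.7, 275.8, 36.1]
tcp_rot: [-3.141, -0.0, 0.192]
ft_force: [-0.2, 0.3, -0.3]
opening: 0.222
grip_force: 0.0
```

carry_out([
  [0,0,0,0,1],
  [0,0,0,0,1],
  [0,0,0,0,1],
  [0,0,0,0,1],
  [0,0,0,0,1],
])

```text
t: 17.1
eef_pos: [370.5, 275.7, 36.1]
tcp_rot: [-3.142, -0.0, 0.192]
ft_force: [0.4, 0.1, -0.0]
opening: 0.189
grip_force: 30.0
```

The opening is now 18.0 mm, so the pads are flat on the handle. I'll test-lift.

carry_out([
  [0,0,-1,0,1],
  [0,0,-2,0,1],
  [0,0,-3,0,1],
  [0,0,-4,0,1],
  [0,0,-4,0,1],
  [0,0,-4,0,1],
  [0,0,-4,0,1],
  [0,0,-4,0,1],
  [0,0,-3,0,1],
  [0,0,-1,0,1],
  [0,0,0,0,1],
  [0,0,0,0,1],
])

```text
t: 18.3
eef_pos: [370.4, 275.7, 66.1]
tcp_rot: [-3.142, 0.0, 0.192]
ft_force: [-0.6, 1.0, -1.9]
opening: 0.187
grip_force: 30.0
```

```bash
sed -i 's/74\.5/102/; s/-150,-112,15/-152,-120,15/' th.py; sed -i 's/^k=int/ts=ts;k=int/' th.py; python3 th.py
python3 - <<'E'
from h import *
# blade tip edge in top view vs prediction, level blade, tip at 144.5 ahead
s=env.state();e=s["eef_pos"];y=s["tcp_rot"][2];u=np.array([np.cos(y),np.sin(y),0]);v=np.array([-u[1],u[0],0])
g=C["top"]["color"].mean(2).astype(np.float32)
z=e[2]-36.2+1
for lat in(-22,-10,0,10,22):
    d=np.arange(115,165,.5);P=proj("top",[np.r_[(e+u*k+v*lat)[:2],z] for k in d]).astype(np.float32)
    q=cv2.GaussianBlur(cv2.remap(g,P[:,:1],P[:,1:],1),(1,5),0)[:,0];dd=np.diff(q);print(lat,"tip at",d[dd.argmax()],d[dd.argmin()])
for k in(95,100,110,120): # lateral edges
    d=np.arange(-45,45,.5);P=proj("top",[np.r_[(e+u*k+v*l)[:2],z] for l in d]).astype(np.float32)
    q=cv2.GaussianBlur(cv2.remap(g,P[:,:1],P[:,1:],1),(1,5),0)[:,0];dd=np.diff(q);print(k,"sides",d[dd.argmin()],d[dd.argmax()])
E
```

```text
t 18.4 z 66.0 tilt 0.0 score 154 F [ 0.1  0.  -1.7] M [-0.13  0.25 -0.08] y 0.192 [370.4 275.7  66. ]
-22 tip at 143.5 131.5
-10 tip at 143.0 131.5
0 tip at 144.5 130.5
10 tip at 144.0 132.0
22 tip at 143.5 134.0
95 sides -31.5 32.5
100 sides -31.5 32.0
110 sides -31.5 30.5
120 sides -32.5 31.0
```

The blade is level, centred and its tip is at 144 mm. I'll go in over the bare front of the tray, lower to the floor and slide under.

carry_out([
  [5,0,0,0,1],
  [10,0,0,0,1],
  [12,0,2,0,1],
  [9,0,3,0,1],
  [4,0,4,0,1],
  [0,0,4,0,1],
  [0,0,2.5,0,1],
  [0,0,1.5,0,1],
  [0,0,0.8,0,1],
  [4,0,0.2,0,1],
  [6,0,0,0,1],
  [6,0,0,0,1],
])

```text
t: 19.7
eef_pos: [426.1, 286.6, 48.3]
tcp_rot: [-3.141, -0.001, 0.192]
ft_force: [0.7, 0.6, -1.7]
opening: 0.187
grip_force: 30.0
```

```bash
python3 th.py
```

```text
t 19.8 z 48.2 tilt 0.01 score 121 F [ 1.3  0.4 -0.8] M [-0.07  0.26  0.  ] y 0.192 [426.5 286.6  48.2]
```

carry_out([
  [2,0,0.2,0,1],
  [3,0,0,0,1],
  [4,0,0,0,1],
  [4,0,0,0,1],
  [4,0,0,0,1],
  [4,0,0,0,1],
  [4,0,0,0,1],
  [4,0,0,0,1],
  [4,0,0,0,1],
  [4,0,0,0,1],
  [4,0,0,0,1],
  [4,0,0,0,1],
])

```text
t: 21.0
eef_pos: [469.8, 295.0, 48.0]
tcp_rot: [-3.142, 0.0, 0.192]
ft_force: [-5.2, -1.2, 6.7]
opening: 0.185
grip_force: 30.0
```

```bash
cat > pl.py <<'E'
from h import *
s=env.state();e=s["eef_pos"];y=s["tcp_rot"][2];u=np.array([np.cos(y),np.sin(y),0]);v=np.array([-u[1],u[0],0])
import sys
z=float(sys.argv[1])
g=cv2.GaussianBlur(cv2.resize(C["top"]["color"].min(2),None,fx=4,fy=4,interpolation=cv2.INTER_CUBIC),(0,0),2)
# white layer blob near the expected place
c0=proj("top",[np.r_[(e+u*float(sys.argv[2]))[:2],z]])[0]
t=float(g[int(c0[1]*4),int(c0[0]*4)]);m=(g>t-25).astype(np.uint8)
k,l,st,_=cv2.connectedComponentsWithStats(m);b=l==l[int(c0[1]*4),int(c0[0]*4)]
cn=max(cv2.findContours(b.astype(np.uint8),0,1)[0],key=cv2.contourArea)
px=(cn[:,0].astype(float)+.5)/4-.5
c=C["top"];q=cv2.undistortPoints(px[:,None],c["K"],np.array(c["dist"]))[:,0]
d=np.c_[q,np.ones(len(q))]@c["R"];o=-c["R"].T@c["t"];X=o+d*((z-o[2])/d[:,2])[:,None]
L=np.c_[(X-e)@u,(X-e)@v];r=cv2.minAreaRect(L.astype(np.float32))
print("t",round(s["t"],1),"TCP",np.round(e,1),"yaw",round(y,3),"F",np.round(s["ft_force"],1),"white centre rel TCP",np.round(r[0],1),"size",np.round(r[1],1),"ang",round((r[2]+45)%90-45,2),"world",np.round(e+u*r[0][0]+v*r[0][1],1)[:2])
E
python3 pl.py 18 190; python3 th.py
```

```text
t 21.1 TCP [470.4 295.2  48. ] yaw 0.192 F [ 0.8 -0.5  2.7] white centre rel TCP [168.    1.3] size [92.3 92.5] ang 0.24 world [635.1 328.5]
t 21.2 z 48.0 tilt 0.02 score 120 F [0.8 0.5 1.3] M [-0.09 -0.14 -0.  ] y 0.192 [470.4 295.2  48. ]
```

The plate has run 9 mm back to the rim and the blade is 26 mm under it. I'll continue.

carry_out([
  [2,0,0,0,1],
  [4,0,0,0,1],
  [4,0,0,0,1],
  [4,0,0,0,1],
  [4,0,0,0,1],
  [4,0,0,0,1],
  [4,0,0,0,1],
  [4,0,0,0,1],
  [4,0,0,0,1],
  [4,0,0,0,1],
  [4,0,0,0,1],
  [4,0,0,0,1],
])

```text
t: 22.4
eef_pos: [514.0, 303.6, 48.2]
tcp_rot: [3.141, 0.002, 0.192]
ft_force: [-7.7, -0.9, 9.7]
opening: 0.187
grip_force: 30.0
```

```bash
python3 pl.py 19 122; python3 th.py
```

```text
t 22.5 TCP [514.6 303.7  48.1] yaw 0.192 F [-5.2 -0.6  5.9] white centre rel TCP [125.9   1.2] size [86.2 93.1] ang 0.36 world [637.9 329. ]
t 22.6 z 48.1 tilt 0.03 score 124 F [-3.5 -1.4  5.5] M [-0.16  0.61  0.03] y 0.192 [514.6 303.7  48.1]
```

carry_out([
  [2,0,0,0,1],
  [3,0,0,0,1],
  [3,0,0,0,1],
  [2,0,0,0,1],
  [1.3,0,0,0,1],
  [0,0,0,0,1],
  [0,0,-0.3,0,1],
  [0,0,-0.5,0,1],
  [0,0,-0.7,0,1],
  [0,0,-1,0,1],
  [0,0,-1,0,1],
  [0,0,0,0,1],
])

```text
t: 23.8
eef_pos: [525.8, 305.8, 51.4]
tcp_rot: [-3.142, 0.0, 0.192]
ft_force: [-0.2, -0.5, -3.1]
opening: 0.192
grip_force: 30.0
```

```bash
python3 pl.py 22 120; python3 th.py
```

```text
t 23.9 TCP [525.8 305.8  51.4] yaw 0.192 F [-1.   0.1 -2.3] white centre rel TCP [123.5   1.2] size [68.9 92.5] ang 0.4 world [646.8 330.6]
t 24.0 z 51.4 tilt -0.01 score 118 F [-0.7 -0.4 -3.3] M [-0.17  0.57 -0.06] y 0.192 [525.8 305.8  51.4]
```

The full weight (about 2.8 N) is on the blade, the tilt is near 0 and the plate centre is 112 mm ahead of the TCP. I'll lift clear.

carry_out([
  [0,0,-1,0,1],
  [0,0,-2,0,1],
  [0,0,-3,0,1],
  [0,0,-5,0,1],
  [0,0,-7,0,1],
  [0,0,-8,0,1],
  [0,0,-8,0,1],
  [0,0,-8,0,1],
  [0,0,-7,0,1],
  [0,0,-5,0,1],
  [0,0,-3,0,1],
  [0,0,-2,0,1],
])

```text
t: 25.2
eef_pos: [525.8, 305.9, 110.7]
tcp_rot: [-3.142, -0.0, 0.192]
ft_force: [0.3, 0.6, -3.3]
opening: 0.188
grip_force: 30.0
```

```bash
python3 pl.py 82 125; python3 th.py; python3 look.py q2 165 140 200 120
```

```text
t 25.3 TCP [525.8 305.9 110.5] yaw 0.192 F [-0.2 -0.2 -3.3] white centre rel TCP [ 122.1 -105.2] size [1239.3  583.5] ang -11.03 world [665.8 225.9]
t 25.4 z 110.2 tilt 0.05 score 160 F [ 0.5  0.2 -2.2] M [-0.04  0.42  0.02] y 0.192 [525.7 305.8 110.2]
25.5 [525.73712512 305.80414923 110.15970444] [3.14153819e+00 4.13681927e-04 1.91933377e-01] [-0.30779448  0.3384068  -3.5926775 ] [-0.18649948  0.4129266   0.04588003]
```

View pics/q2.png

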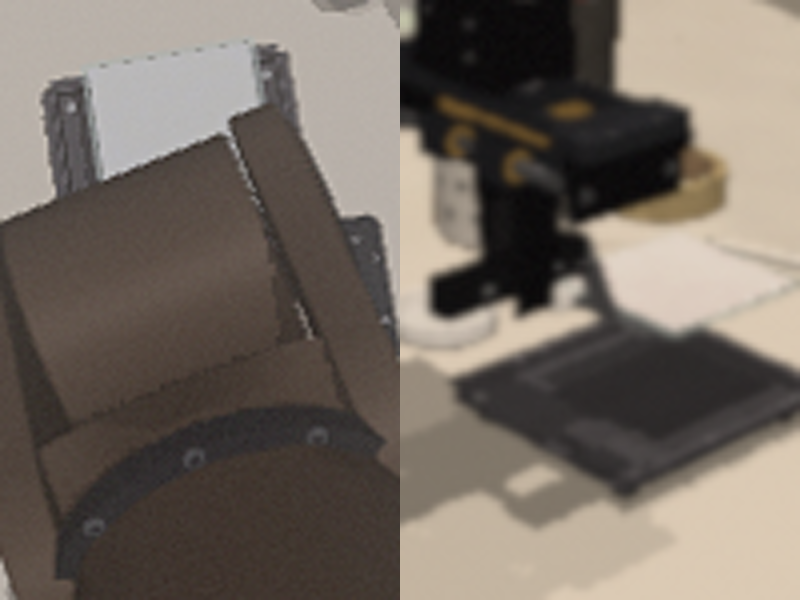

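The plate is up on the blade, clear of the tray, with its front-right corner at (675,332). It looks level and the front edge is near the neck. I'll draw back 61 mm, which also lines it up with the stand, and rise a little.

carry_out([
  [-1,0,0,0,1],
  [-3,0,-1,0,1],
  [-6,0,-2,0,1],
  [-8,0,-2,0,1],
  [-9,0,-2,0,1],
  [-9,0,-2,0,1],
  [-8,0,-1,0,1],
  [-7,0,0,0,1],
  [-5,0,0,0,1],
  [-3,0,0,0,1],
  [-1.5,0,0,0,1],
  [-0.6,0,0,0,1],
])

```text
t: 26.7
eef_pos: [465.9, 294.3, 120.4]
tcp_rot: [-3.141, -0.0, 0.192]
ft_force: [0.1, 0.3, -2.7]
opening: 0.186
grip_force: 30.0
```

```bash
python3 th.py
```

```text
t 26.8 z 120.4 tilt 0.03 score 165 F [ 0.2  0.2 -3.2] M [-0.09  0.4  -0.02] y 0.192 [466.  294.3 120.4]
```

carry_out([
  [0,2,0,0,1],
  [0,5,0,0,1],
  [0,9,0,0,1],
  [0,14,0,0,1],
  [0,19,0,0,1],
  [0,23,0,0,1],
  [0,26,0,0,1],
  [0,27,0,0,1],
  [0,27,0,0,1],
  [0,26,0,0,1],
  [0,24,0,0,1],
  [0,21,0,0,1],
])

```text
t: 28.0
eef_pos: [508.4, 73.1, 120.5]
tcp_rot: [3.141, -0.0, 0.191]
ft_force: [1.2, 0.3, -2.7]
opening: 0.186
grip_force: 30.0
```

carry_out([
  [0,18,0,0,1],
  [0,14,0,0,1],
  [0,10,0,0,1],
  [0,6,0,0,1],
  [0,3.5,0,0,1],
  [0,1.5,0,0,1],
  [0,0.5,0,0,1],
  [0,0,0,0,1],
  [0,0,0,0,1],
])

```text
t: 28.9
eef_pos: [518.5, 23.2, 120.4]
tcp_rot: [-3.141, -0.0, 0.192]
ft_force: [0.6, -0.8, -2.4]
opening: 0.183
grip_force: 30.0
```

```bash
python3 th.py; python3 look.py q3 260 130 245 150
python3 - <<'E'
import cv2,numpy as np
i=cv2.imread("raw_top_q3.png");j=cv2.imread("raw_scene_q3.png")
cv2.imwrite("pics/q3b.png",np.hstack([cv2.resize(i[140:240,270:370],(400,400),interpolation=cv2.INTER_CUBIC),cv2.resize(j[190:290,260:360],(400,400),interpolation=cv2.INTER_CUBIC)]))
E
```

```text
t 29.0 z 120.4 tilt 0.05 score 152 F [ 0.2 -0.7 -2.8] M [-0.13  0.41  0.03] y 0.192 [518.6  23.1 120.4]
29.1 [518.5646249   22.95470085 120.42137515] [-3.14151041e+00 -7.29971892e-06  1.92174353e-01] [-0.70959187  0.82028483 -2.3808747 ] [-0.13159422  0.35195172 -0.00992633]
```

View pics/q3b.png

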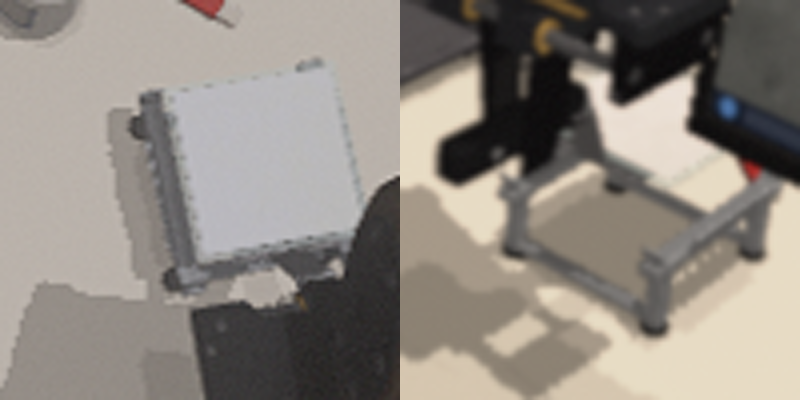

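The plate is above the stand and fully visible from the top, with corners at (163,90), (330,68), (360,235) and (205,258). The left rail shows evenly beside it. I'll measure the plate centre numerically.

```bash
python3 pl.py 87 112
python3 - <<'E'
from h import *
O["top"]=(270,140,4);T="top";q=50
p,r=fit("plate",[(T,(163,89),(q,q,84.5)),(T,(331,66),(q,-q,84.5)),(T,(361,240),(-q,-q,89)),(T,(205,260),(-q,q,89))],[626,45,.2]);print(r.tolist())
# stand from the initial picture: rail outlines, c1 crop; free half spacing & length
O["top"]=(170,140,4)
p,r=fit("stand",[(T,(553,95),lambda p:(p[3],p[4],50)),(T,(590,288),lambda p:(-p[3],p[4],50)),(T,(709,66),lambda p:(p[3],-p[4],50)),(T,(751,256),lambda p:(-p[3],-p[4],50))],[626,45,.2,61,48]);print(r.tolist())
E
```

```text
t 29.2 TCP [518.6  22.9 120.4] yaw 0.192 F [-0.   0.4 -2.9] white centre rel TCP [190.  208.9] size [1133.9  578.9] ang -11.04 world [665.2 264.2]
plate [6.26707e+02 4.66070e+01 1.64000e-01]
[[-0.39, -0.23], [0.6, -0.04], [1.56, -0.4], [-3.28, 0.74]]
stand [6.25567e+02 4.48460e+01 2.07000e-01 5.73370e+01 4.81010e+01]
[[-0.42, -0.14], [0.32, -0.3], [0.02, 0.23], [0.06, 0.22]]
```

Run:
```python
from h import *
def rect(img,z0,slope,lab):
    # colour mask: plate is bluer than the warm worktop and brighter than the metal
    f=img.astype(np.float32);f=cv2.GaussianBlur(cv2.resize(f,None,fx=4,fy=4,interpolation=cv2.INTER_CUBIC),(0,0),2)
    B,G,R=cv2.split(f);m=((B-R>-2)&(B>135)).astype(np.uint8)
    k,l,st,_=cv2.connectedComponentsWithStats(m)
    c0=proj("top",[[626,45,z0]])[0]*4;lb=l[int(c0[1]),int(c0[0])]
    print(lab,"px",B[int(c0[1]),int(c0[0])],R[int(c0[1]),int(c0[0])],"bbox",st[lb]/4)
    cn=max(cv2.findContours((l==lb).astype(np.uint8),0,1)[0],key=cv2.contourArea)
    px=(cn[:,0]+.5)/4-.5;c=C["top"];q=cv2.undistortPoints(px[:,None],c["K"],np.array(c["dist"]))[:,0]
    d=np.c_[q,np.ones(len(q))]@c["R"];o=-c["R"].T@c["t"];X=o+d*((z0-o[2])/d[:,2])[:,None]
    r=cv2.minAreaRect(X[:,:2].astype(np.float32));print(lab,r,"yaw",np.radians((r[2]+45)%90-45))
rect(cv2.imread("raw_top_q3.png"),87,0,"now")
```

```text
now px 188.1868 185.5403 bbox [ 311.5   155.5    50.     49.5  7182.25]
now ((627.71484375, 45.342079162597656), (101.66128540039062, 99.83724975585938), 12.099259376525879) yaw 0.2111719131731729
```

The plate is about 1 mm too far forward of the seat centre. I'll correct that and lower gently.

carry_out([
  [-0.5,0,1,0,1],
  [-0.5,0,3,0,1],
  [0,0,4,0,1],
  [0,0,4,0,1],
  [0,0,4,0,1],
  [0,0,4,0,1],
  [0,0,3,0,1],
  [0,0,2,0,1],
  [0,0,1,0,1],
  [0,0,1,0,1],
  [0,0,0,0,1],
  [0,0,0,0,1],
])

```text
t: 30.6
eef_pos: [517.7, 22.6, 93.5]
tcp_rot: [-3.142, -0.0, 0.192]
ft_force: [-0.1, 0.6, -2.3]
opening: 0.185
grip_force: 30.0
```

carry_out([
  [0,0,0.6,0,1],
  [0,0,0.6,0,1],
  [0,0,0.6,0,1],
  [0,0,0.6,0,1],
  [0,0,0.6,0,1],
  [0,0,0.6,0,1],
  [0,0,0.6,0,1],
  [0,0,0.6,0,1],
  [0,0,0.6,0,1],
  [0,0,0.6,0,1],
  [0,0,0,0,1],
  [0,0,0,0,1],
])

```text
t: 31.8
eef_pos: [517.6, 22.6, 87.4]
tcp_rot: [-3.141, -0.0, 0.192]
ft_force: [1.5, -0.7, -1.8]
opening: 0.188
grip_force: 30.0
```

```bash
cat > r.py <<'E'
import sys
from h import *
def rect(z0):
    f=C["top"]["color"][:,:,::-1].astype(np.float32);f=cv2.GaussianBlur(cv2.resize(f,None,fx=4,fy=4,interpolation=cv2.INTER_CUBIC),(0,0),2)
    B,G,R=cv2.split(f);m=((B-R>-2)&(B>135)).astype(np.uint8)
    k,l,st,_=cv2.connectedComponentsWithStats(m)
    c0=proj("top",[[626,45,z0]])[0]*4;lb=l[int(c0[1]),int(c0[0])]
    cn=max(cv2.findContours((l==lb).astype(np.uint8),0,1)[0],key=cv2.contourArea)
    px=(cn[:,0]+.5)/4-.5;c=C["top"];q=cv2.undistortPoints(px[:,None],c["K"],np.array(c["dist"]))[:,0]
    d=np.c_[q,np.ones(len(q))]@c["R"];o=-c["R"].T@c["t"];X=o+d*((z0-o[2])/d[:,2])[:,None]
    r=cv2.minAreaRect(X[:,:2].astype(np.float32));print("plate",np.round(r[0],1),np.round(r[1],1),"yaw",round(np.radians((r[2]+45)%90-45),3))
rect(float(sys.argv[1]))
E
python3 r.py 56;python3 th.py
```

```text
plate [624.6  45.5] [105.7 103.9] yaw 0.204
t 32.0 z 87.5 tilt 0.01 score 134 F [-0.2  0.5 -3.3] M [-0.08  0.38  0.02] y 0.192 [517.6  22.6  87.5]
```

carry_out([
  [0,0,0.6,0,1],
  [0,0,0.6,0,1],
  [0,0,0.6,0,1],
  [0,0,0.6,0,1],
  [0,0,0.6,0,1],
  [0,0,0.6,0,1],
  [0,0,0.6,0,1],
  [0,0,0.6,0,1],
  [0,0,0.6,0,1],
  [0,0,0.6,0,1],
  [0,0,0,0,1],
  [0,0,0,0,1],
])

```text
t: 33.2
eef_pos: [517.7, 22.6, 81.5]
tcp_rot: [-3.142, -0.0, 0.192]
ft_force: [0.3, 0.6, -1.8]
opening: 0.188
grip_force: 30.0
```

```bash
python3 r.py 54;python3 th.py; python3 -c "
from cell import env
import numpy as np
F=[]
for k in range(10): env.read_camera('top'); s=env.state(); F.append(np.r_[s['ft_force'],s['moment']])
print(np.mean(F,0).round(2))"
```

```text
plate [624.6  45.3] [105.3 103.5] yaw 0.205
t 33.4 z 81.5 tilt 0.04 score 112 F [ 0.4 -0.3 -0.9] M [-0.02  0.24  0.02] y 0.192 [517.7  22.6  81.5]
[ 0.22  0.15 -1.37 -0.08  0.27  0.01]
```

The load has dropped to the lifter's own 1.4 N, so the plate is on the rails. I'll lower the blade clear, then draw it out.

carry_out([
  [0,0,0.6,0,1],
  [0,0,1,0,1],
  [0,0,1.5,0,1],
  [0,0,2,0,1],
  [0,0,2,0,1],
  [0,0,2,0,1],
  [0,0,2,0,1],
  [0,0,1.5,0,1],
  [0,0,1,0,1],
  [0,0,0.4,0,1],
  [0,0,0,0,1],
  [0,0,0,0,1],
])

```text
t: 35.1
eef_pos: [517.6, 22.6, 67.5]
tcp_rot: [-3.142, -0.0, 0.192]
ft_force: [-0.4, -1.7, -2.0]
opening: 0.185
grip_force: 30.0
```

```bash
python3 r.py 54;python3 th.py; python3 -c "
from cell import env
import numpy as np
F=[]
for k in range(10): env.read_camera('top'); s=env.state(); F.append(np.r_[s['ft_force'],s['moment']])
print(np.mean(F,0).round(2))"
```

```text
plate [624.7  45.2] [104.8 104.2] yaw 0.209
t 35.3 z 67.5 tilt 0.01 score 120 F [-1.   0.5 -1.8] M [-0.1   0.26  0.01] y 0.192 [517.6  22.6  67.5]
[-0.1  -0.09 -1.42 -0.09  0.28  0.01]
```

carry_out([
  [-2,0,0,0,1],
  [-5,0,0,0,1],
  [-8,0,0,0,1],
  [-10,0,0,0,1],
  [-12,0,0,0,1],
  [-12,0,0,0,1],
  [-12,0,0,0,1],
  [-12,0,0,0,1],
  [-12,0,0,0,1],
  [-10,0,0,0,1],
  [-7,0,0,0,1],
  [-4,0,0,0,1],
])

```text
t: 37.0
eef_pos: [413.0, 2.3, 67.5]
tcp_rot: [-3.142, -0.0, 0.192]
ft_force: [-0.1, 0.2, -1.5]
opening: 0.187
grip_force: 30.0
```

```bash
python3 r.py 54;python3 th.py
```

```text
plate [627.   44.2] [ 99.8 101. ] yaw 0.202
t 37.2 z 67.4 tilt -0.02 score 108 F [-0.7 -0.1 -1.6] M [-0.14  0.29 -0.  ] y 0.192 [414.    2.3  67.4]
```

The plate lies square on the seat at (627, 44.2), yaw 0.202. Now I'll raise the lifter, turn it and lay it back.

carry_out([
  [0,0,-4,0,1],
  [0,0,-10,0,1],
  [0,0,-15,0,1],
  [0,0,-15,0,1],
  [0,0,-10,0,1],
  [0,0,-4,0,1],
  [0,0,0,-3,1],
  [0,0,0,-6,1],
  [0,0,0,-8,1],
  [0,0,0,-8,1],
  [0,0,0,-8,1],
  [0,0,0,-8,1],
])

```text
t: 38.4
eef_pos: [413.5, 2.4, 125.3]
tcp_rot: [-3.141, 0.0, 0.913]
ft_force: [-0.0, 0.5, -0.7]
opening: 0.187
grip_force: 30.0
```

carry_out([
  [0,0,0,-8,1],
  [0,0,0,-8,1],
  [0,0,0,-8,1],
  [0,0,0,-8,1],
  [0,0,0,-7,1],
  [0,0,0,-4,1],
  [0,0,0,-2.2,1],
  [0,8,0,0,1],
  [4,12,0,0,1],
  [8,14,0,0,1],
  [8,9,0,0,1],
  [7,6,0,0,1],
])

```text
t: 39.6
eef_pos: [459.8, 36.4, 125.3]
tcp_rot: [3.142, -0.0, 1.697]
ft_force: [-0.3, -0.0, -1.9]
opening: 0.189
grip_force: 30.0
```

```bash
python3 r.py 54;python3 - <<'E'
from cell import env
s=env.state();print(s["eef_pos"],s["tcp_rot"],s["t"])
E
```

```text
plate [626.8  43.6] [102.1 102.8] yaw 0.194
[459.25687767  36.44800118 125.22499829] [-3.14152709e+00 -1.33988505e-04  1.69777997e+00] 39.7
```

carry_out([
  [0,0,6,0,1],
  [0,0,14,0,1],
  [0,0,18,0,1],
  [0,0,18,0,1],
  [0,0,12,0,1],
  [0,0,7,0,1],
  [0,0,4,0,1],
  [0,0,3,0,1],
  [0,0,3,0,1],
  [0,0,2,0,1],
  [0,0,1.4,0,1],
  [0,0,0.6,0,1],
])

```text
t: 40.9
eef_pos: [458.8, 35.3, 36.5]
tcp_rot: [3.141, -0.0, 1.696]
ft_force: [0.3, -1.3, -1.2]
opening: 0.187
grip_force: 30.0
```

carry_out([
  [0,0,0,0,1],
  [0,0,0,0,0.75],
  [0,0,0,0,0.7],
  [0,0,0,0,0.5],
  [0,0,0,0,0.4],
  [0,0,0,0,0.4],
  [0,0,-4,0,0.4],
  [0,0,-10,0,0.4],
  [0,0,-20,0,0.4],
  [0,0,-30,0,0.4],
  [0,0,-30,0,0.4],
  [0,0,-20,0,0.4],
])

```text
t: 42.1
eef_pos: [459.0, 35.3, 153.1]
tcp_rot: [3.139, 0.0, 1.696]
ft_force: [-0.3, -0.0, 0.0]
opening: 0.597
grip_force: 0.0
```

carry_out([
  [-20,0,-20,0,0.4],
  [-40,0,-20,0,0.4],
  [-45,0,0,0,0.4],
  [-45,0,0,0,0.4],
  [-45,0,0,0,0.4],
  [-45,0,0,0,0.4],
  [-20,0,0,0,0.4],
  [0,0,0,0,0.4],
  [0,0,0,0,0.4],
])

```text
t: 43.0
eef_pos: [490.9, -221.8, 190.6]
tcp_rot: [-3.141, -0.001, 1.696]
ft_force: [0.1, 0.5, 0.2]
opening: 0.601
grip_force: 0.0
```

```bash
python3 r.py 54
python3 - <<'E'
from h import *
s=env.state();print(s["eef_pos"],s["t"],s["ft_force"])
a=cv2.imread("raw_top0.png").astype(int);b=C["top"]["color"][:,:,::-1].astype(int)
g=b.max(2).astype(np.uint8)
# lifter: dark blob on the bright worktop near the old place
G=cv2.GaussianBlur(cv2.resize(g,None,fx=4,fy=4,interpolation=cv2.INTER_CUBIC),(0,0),2)
for n,im in(("old",a.max(2).astype(np.uint8)),("new",g)):
    G=cv2.GaussianBlur(cv2.resize(im[230:285,255:370],None,fx=4,fy=4,interpolation=cv2.INTER_CUBIC),(0,0),1.5)
    k,l,st,ce=cv2.connectedComponentsWithStats((G<140).astype(np.uint8))
    for i in range(1,k):
        if st[i,4]>1000:print(n,st[i],ce[i].round(0))
# bystanders: image difference
for n,(x0,x1,y0,y1) in dict(bottle_can=(238,300,110,152),petri=(120,162,125,220),tray=(172,250,148,226)).items():
    print(n,np.abs(a-b)[y0:y1,x0:x1].mean().round(2))
E
```

```text
plate [627.3  44.6] [97.3 98.5] yaw 0.199
[ 491.36281894 -221.27813986  190.67975778] 43.2 [-0.65618529  0.64372301 -0.21905746]
old [   63    63   359   114 22512] [201. 113.]
new [   66    15   394   205 36305] [284. 131.]
bottle_can 3.7
petri 4.17
tray 24.05
```

Run:
```python
from h import *
e=np.array([459,35.3,0]);y=1.696;u=np.array([np.cos(y),np.sin(y),0]);v=np.array([-u[1],u[0],0])
g=C["top"]["color"].mean(2).astype(np.float32)
def S(P):
    P=proj("top",P).astype(np.float32);return np.diff(cv2.GaussianBlur(cv2.remap(g,P[:,:1],P[:,1:],1),(1,5),0)[:,0])
for lat in(-20,0,20):
    d=np.arange(125,165,.5);print(lat,"tip at",d[S([e+u*k+v*lat+[0,0,1] for k in d]).argmax()])
for k in(75,100,125):
    d=np.arange(-45,45,.5);q=S([e+u*k+v*l+[0,0,1] for l in d]);print(k,"sides",d[q.argmin()],d[q.argmax()])
a=cv2.imread("raw_top0.png")[:,:,::-1].astype(int);b=C["top"]["color"].astype(int)
A=a.mean(2).astype(np.float32);B=b.mean(2).astype(np.float32)
for n,(x0,x1,y0,y1) in dict(bottle_can=(238,300,110,152),petri=(120,162,125,220),ref=(20,110,215,265)).items():
    print(n,cv2.phaseCorrelate(A[y0:y1,x0:x1].copy(),B[y0:y1,x0:x1].copy()),np.abs(a-b)[y0:y1,x0:x1].mean().round(1))
```

```text
-20 tip at 143.5
0 tip at 143.0
20 tip at 145.5
75 sides -28.5 31.0
100 sides -28.5 31.0
125 sides -29.0 30.5
bottle_can ((-0.010679091601545565, 0.4858241145562552), 0.9887506425380707) 3.7
petri ((0.5039383797453816, -0.012241007355164868), 0.9992094918533608) 4.2
ref ((0.014104370673187816, -0.010754254332695723), 1.0156097201771206) 4.1
```

The lifter lies flat, with tip and sides where a flat blade should be. The bystander image differences match the background noise. Handing in.

```bash
python3 -c "
from cell import env
print(env.job_done())"
```

```text
the job is handed in; nothing more can be done
None
```

I handed the job in at about 43 s: by my measurements the plate lies flat inside the lips of the airing stand, the lifter is back flat on its blade on the worktop clear of tray and stand, and the bottle, petri dish and objective can were not moved; no verdict came back.

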